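# Run the last nutmegs into one corner of the tote

### The arm

A 6-joint arm with a two-finger parallel gripper is mounted at the origin on the work surface. World frame = base frame: x ahead of the robot, y to its left, z up, the work surface at z = 0. Lengths are in m, angles in rad, forces in N, time in s.
With the tool pointing down it reaches from about 0.3 to 0.775 m from the base axis. Payload 14.6 kg.
Tool frame: the origin (TCP) lies midway between the tips of the shut fingers; the grasp point (between the pads) lies 19 mm behind it; z points along the fingers, y is the line along which they close (so a half turn about z gives the same grasp; the last joint's range is limited). The gripper opens to 94 mm and grips with 3 to 60 N. Pads are 16 mm wide; open, the fingers measure 119 mm over their backs; the gripper's body (75 mm by 177 mm) begins 78 mm behind the grasp point.
Start: joints at [-1.295, 0.3, 1.521, -0, 1.321, -0.067], TCP at [0.185, -0.518, 0.205] pointing down, gripper open.
Joint ranges: [-3.03, 3.03], [-0.79, 2.21], [0.23, 2.52], [-1.04, 4.18], [0, 3.07], [-2.55, 2.55]. Speed limits (rad/s): [2.22, 2.22, 2.57, 3.14, 3.14, 3.14].

### API

Orientations are given as [roll, pitch, yaw] about the fixed x, y, z axes, in that order (R = Rz(yaw) Ry(pitch) Rx(roll)).
In Python, from station import telemetry, optics, ctrl gives the robot as it stands.
- The arm moves only by the tool carry_out, never from a script. Its argument "plan" is a list that holds one entry, the list of rows, each a list of 7 numbers: the shift along the tool's x, y, z in mm, then the turn, a rotation vector about the tool's x, y, z in rad, then the finger opening in mm, from 0 to 94. A call has 1 to 20 rows; each row shifts and turns the commanded pose from where the row before left it, along the tool's axes as they then stand; what a row does not reach is not made up. A row lasts 1/12 s, in which the tool goes at most 41.7 mm and 7.16 degrees, less where a joint would pass 70% of its speed; a pose out of reach is approached as far as the arm can. A call with a gripper value outside its range is refused whole. The fingers move at their own pace and stop on an object; "squeeze" is the grip in N (left out, the last holds). Time passes only in rows, so rows that do not move let the fingers close. It gives the time, the measured TCP pose, the force, the opening and the grip force at its end, in the units of the state.
- telemetry.get_obs(): the state, without advancing time (a new reading comes with each control period).
- optics.camera(name): name is "scene" or "top" or "wrist"; returns a dict with "pixels" (400x640x3 uint8, red, green, blue), "intrinsics" (3x3 intrinsics, pixels), "origin" and "rotation" of the camera in the world. Camera axes: x right, y down, z forward; pixel columns grow to the right and rows downward; lengths in m; the calibration is good to about 2 mm. A picture is of the moment at which its call begins. There is no depth.
- ctrl.hand_in(): hands the job in; it is judged then, once.
The state is a dict: "time_s": time; "qpos": joint angles; "joint_vel": joint speeds; "tau": joint torques, N m; "ee_pos": TCP position; "eef_rot": TCP orientation; "force": force on the tool from outside, world axes, zero at the start; "moment": the same for the moment, N m; "grip_width": finger opening in m; "grip_force": force on a finger pad.
Only numpy, scipy, OpenCV 4.12 (cv2) and the standard library are available. Lean on these libraries where they do the work, as an engineer would, in place of code of your own. Each camera call takes 0.05 s, during which the arm holds its last target. There are 200 camera calls.

### The job

Swing the drop front of the small grey tote shut while the tote stands level, then lift the tote at its rear end so that all four nutmegs run into the front corner nearest the open, capless jar, with that corner lowest and still down at the bench. Finish while holding it: keep hold of the tote, tilted and still, so that I can scoop the nutmegs out. Spill none and leave the jars and everything else where they are.

Things in the scene. Friction and masses are not known exactly. Their poses are not given: they have to be found in the camera images.
- tote: small open grey plastic stacking tote, 230 mm long (its x), 164 mm wide (y), 75 mm high, 0.35 to 0.6 kg, loose on the bench. Origin: centre of its flat underside, which reaches x = 113, y = -74 and 74 mm at the front corners. +x points to its drop front, +z up out of its mouth. Inside: x -105 to 105, y -70 to 70 mm, floor 4 mm thick, walls 4 mm thick below the rim
- front (a joint): hinge of the tote's drop front, rad: 0 = shut (upright, closing the end of the tote), positive = leaning outwards, stop at 1.1; starts at 0.4 to 0.85. The stiff hinge (0.025 N m of friction, no latch) stays where it is left. A push of 1 N on its top edge swings it shut if it follows the edge's arc up and in; a level push rubs on the edge and may shove the tote along
- front_edge (a point): middle of the top edge of the drop front: a grey flap 116 mm wide, 60 mm high, 5 mm thick, hinged along its bottom. A thumb lip 50 mm wide and 6 mm high, on the outside just under this edge, stands 7 mm out from the flap's middle plane. Shut, this point lies 73 mm above the tote's underside
- front_hinge (a point): middle of the drop front's hinge line, at x = 107.5, z = 12 mm in the tote's frame; the hinge runs along the tote's y
- corner_left (a point): inner floor corner of the tote at the drop front, on the tote's +y side: (105, 70, 4) mm in the tote's frame
- corner_right (a point): inner floor corner of the tote at the drop front, on the tote's -y side: (105, -70, 4) mm in the tote's frame
- rear_rim (a point): middle of the top of the tote's straight rear rim, (-111, 0, 75) mm in the tote's frame: a box section along y, 12 mm thick (x -117 to -105), 18 mm high, gripped from above anywhere along it with one finger inside the tote and one outside. The long sides carry the same rim (y 70 to 82 mm)
- nutmeg0: one of four whole nutmegs loose in the tote: brown oval, 28 mm long (its x) by 24 mm thick, 10 g; origin at its centre. They start to roll or slide at slopes of 7 to 20 degrees
- nutmeg1: one of four whole nutmegs loose in the tote: brown oval, 28 mm long (its x) by 24 mm thick, 10 g; origin at its centre. They start to roll or slide at slopes of 7 to 20 degrees
- nutmeg2: one of four whole nutmegs loose in the tote: brown oval, 28 mm long (its x) by 24 mm thick, 10 g; origin at its centre. They start to roll or slide at slopes of 7 to 20 degrees
- nutmeg3: one of four whole nutmegs loose in the tote: brown oval, 28 mm long (its x) by 24 mm thick, 10 g; origin at its centre. They start to roll or slide at slopes of 7 to 20 degrees
- jar_open: the open jar: empty clear glass jar without a cap, 86 mm across, 138 mm high, neck 66 mm; it stands off one of the two front corners of the tote (about 110 to 150 mm from the corner to its axis) and tells which corner is meant. Origin: centre of its underside. Bystander; to be left where it stands
- jar_full: glass jar of the same shape, full of nutmegs and closed with a white cap, 142 mm high; stands off the other front corner. Origin: centre of its underside. bystander; to be left where it stands
- cap0: white jar cap lying flat, 73 mm across, 18 mm high, beyond the drop front; bystander; to be left where it stands
- cap1: second white jar cap, as cap0; bystander; to be left where it stands
- scoop: stainless hand scoop, 195 mm long, 36 mm high, lying along one long side of the tote; origin on the underside where handle and trough meet; bystander; to be left where it stands
- brush: white hand brush, 200 mm long, 20 mm high, lying behind the rear end of the tote, its origin (centre) about 120 mm from it; bystander; to be left where it stands
- tin: plain aluminium tin, 68 mm across, 95 mm high; bystander; to be left where it stands

How it is judged:
On the way, in this order (a step that is already met when the one before it is completed fails the run):
1. the drop front is shut while the tote stands level (value of joint front below 0.08 rad and angle between tote's own z axis and vertical below 0.1 rad), for 0.2 s.
2. the tote is held tilted with all four nutmegs in the front corner by the open jar (((y of jar_open in the frame of tote above 0 m and height (world z) of corner_left below 0.025 m and angle between tote's own y axis and vertical above 1.671 rad and distance between each of nutmeg0, nutmeg1, nutmeg2, nutmeg3 and corner_left below 0.11 m) or (y of jar_open in the frame of tote below 0 m and height (world z) of corner_right below 0.025 m and angle between tote's own y axis and vertical below 1.471 rad and distance between each of nutmeg0, nutmeg1, nutmeg2, nutmeg3 and corner_right below 0.11 m)) and angle between tote's own z axis and vertical between 0.2 and 0.87 rad and value of joint front below 0.1 rad and angle between tote's own x axis and vertical above 1.671 rad and contact force between the fingers and tote above 1 N), for 0.3 s.
At the end, for the whole second after the job is handed in: gripper holding the tote (over 1 N), at rest, tilted 0.2 to 0.87 rad, at least 0.1 rad down to the front and to the open jar's side, floor corner there under 25 mm high; touching no other loose thing; drop front under 0.1 rad; four nutmegs still, centres within 110 mm of that floor corner (all of step 2 and linear speed of tote below 0.03 m/s and linear speed of each of nutmeg0, nutmeg1, nutmeg2, nutmeg3 below 0.05 m/s and contact force between tote and jar_open below 0.3 N and contact force between tote and jar_full below 0.3 N and contact force between tote and cap0 below 0.3 N and contact force between tote and cap1 below 0.3 N and contact force between tote and scoop below 0.3 N and contact force between tote and brush below 0.3 N and contact force between tote and tin below 0.3 N); the arm keeps its last pose, push and grip.
It fails at once if a nutmeg leaves the tote (distance between any of nutmeg0, nutmeg1, nutmeg2, nutmeg3 and tote above 0.165 m).
It fails at once if the tote is tipped while its drop front hangs open (angle between tote's own z axis and vertical above 0.2 rad and value of joint front above 0.3 rad).
It fails at once if a jar, cap, scoop, brush or tin is pushed more than 30 mm or knocked over (distance of any of jar_open, jar_full, cap0, cap1, scoop, brush, tin from where it was at the start of the episode above 0.03 m or angle between any of jar_open, jar_full, cap0, cap1, scoop, brush, tin's own z axis and vertical above 0.3 rad).
It also fails if it takes over 51 s, if anything falls off the work surface, if the arm or the gripper's body presses on something with over 40 N, if the wrist force passes 120 N, or if a joint passes its speed limit or range.

## Working session

There is one attempt and no reset: what is moved stays moved. The work goes in short steps, Python scripts to look and compute and a tool call to move; the robot and the scene stay as the last step left them, time stands still between calls to the robot, and variables do not carry over. Pictures are saved under pics/ and viewed, at most 12 in all, crops included, and the job is handed in when it is done.

Besides the shell and the picture viewer there is one more tool, called after "Request:" by a JSON object that holds its "method" and its "body", one argument or row to a line. carry_out: Moves the arm, as the interface text tells. Its arguments: {"type":"object","properties":{"plan":{"type":"array","items":{"type":"array","items":{"type":"array","items":{"type":"number"}}}},"squeeze":{"type":"number"}},"required":["plan"]}

```bash
mkdir -p pics; cat > h.py <<'E'
import numpy as np, cv2, pickle
from station import telemetry, optics, ctrl
def snap(name,tag):
    c=optics.camera(name); cv2.imwrite(f'pics/{tag}.png',c['pixels'][:,:,::-1]); pickle.dump(c,open(f'{tag}.pkl','wb')); return c
def ray(c,uv):
    d=np.array(c['rotation'])@np.linalg.inv(c['intrinsics'])@np.array([uv[0],uv[1],1.]); return np.array(c['origin']),d/np.linalg.norm(d)
def at(c,uv,z):
    o,d=ray(c,uv); return o+d*(z-o[2])/d[2]
def tri(*cu):
    A=0;b=0
    for c,uv in cu:
        o,d=ray(c,uv);P=np.eye(3)-np.outer(d,d);A=A+P;b=b+P@o
    return np.linalg.solve(A,b)
def proj(c,p):
    q=np.array(c['intrinsics'])@np.array(c['rotation']).T@(np.array(p)-c['origin']); return q[:2]/q[2]
def ld(t): return pickle.load(open(t+'.pkl','rb'))
E
python3 - <<'E'
from h import *
for n in('top','scene'):
    c=snap(n,n+'0'); print(n,c['origin'],c['intrinsics'][0],np.round(c['rotation'],3).tolist())
print(telemetry.get_obs())
E
```

```text
top [0.45715998 0.12622487 1.0038986 ] [368.33342831   0.         314.85115289] [-2.989, 0.021, -1.551]
scene [0.97273289 0.7560572  1.05927617] [435.53100217   0.         322.03286373] [-2.517, -0.006, 2.612]
{'time_s': 0.1, 'qpos': array([-1.29460247e+00,  3.00400692e-01,  1.52151697e+00, -7.32519969e-06,
        1.32068997e+00, -6.66054743e-02]), 'joint_vel': array([ 9.32623922e-04, -1.96598062e-03, -1.12304816e-03, -1.65504894e-03,
        1.09591981e-05, -3.91096432e-04]), 'tau': array([ 5.12669612e-04, -5.32643187e+01, -3.53284550e+01,  7.08756829e-02,
        2.34775501e-02, -4.04637638e-05]), 'ee_pos': array([ 0.18479773, -0.51777806,  0.20495207]), 'eef_rot': array([-3.14057944e+00, -6.04739933e-05,  3.42801119e-01]), 'force': array([ 0.34490463,  0.34120943, -0.61276616]), 'moment': array([ 1.96597156e-05, -3.09520392e-02,  1.12511082e-02]), 'grip_force': 0.0, 'grip_width': 0.09368754678594182}
```

```bash
cat >> h.py <<'E'
from scipy.spatial.transform import Rotation as R
def fix(c):
    c=dict(c); r=np.array(c['rotation'])
    c['rotation']=R.from_euler('xyz',r).as_matrix() if r.shape==(3,) else r
    c['intrinsics']=np.array(c['intrinsics']); return c
def ld(t): return fix(pickle.load(open(t+'.pkl','rb')))
E
python3 -c "
from h import *
for t in('top0','scene0'):
    print(proj(ld(t),[0,0,0]),proj(ld(t),[.45,.1,0]))"
```

```text
[370.29139971 449.22382823] [332.45572249 265.84907379]
[450.41335172 112.70113935] [358.69453082 182.65270821]
```

View pics/top0.png

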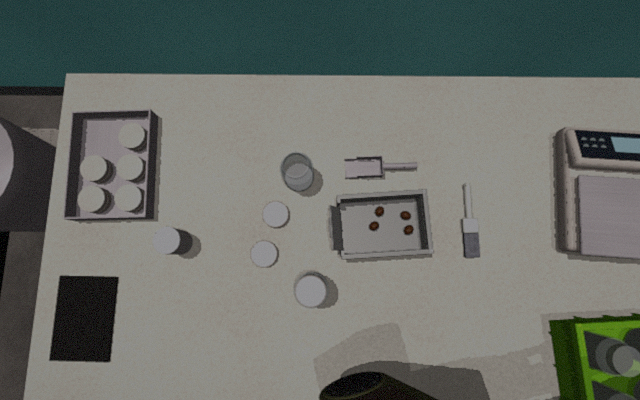

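View pics/scene0.png

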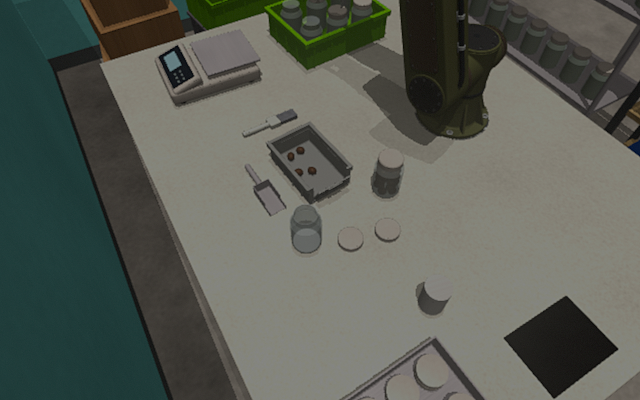

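The top view shows the tote centred near (385,225), with its drop front at the left (330–345, 205–250) facing world +y. The open jar (297,172) stands on the far side, so corner_right is the one meant. The full jar is at (310,290), the scoop at (380,167), the brush at (470,225), and the caps at (275,214) and (264,253).

```bash
python3 -c "
from h import *
a=cv2.imread('pics/top0.png')[175:275,320:445]; cv2.imwrite('pics/tc.png',cv2.resize(a,None,fx=6,fy=6,interpolation=cv2.INTER_CUBIC))
a=cv2.imread('pics/scene0.png')[115:215,255:365]; cv2.imwrite('pics/sc.png',cv2.resize(a,None,fx=6,fy=6,interpolation=cv2.INTER_CUBIC))"
```

```text
(no output)
```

View pics/tc.png

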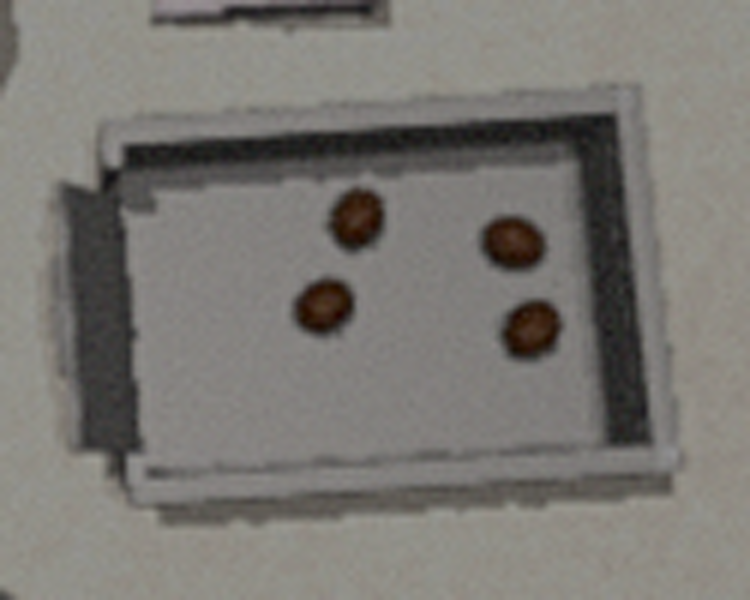

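View pics/sc.png

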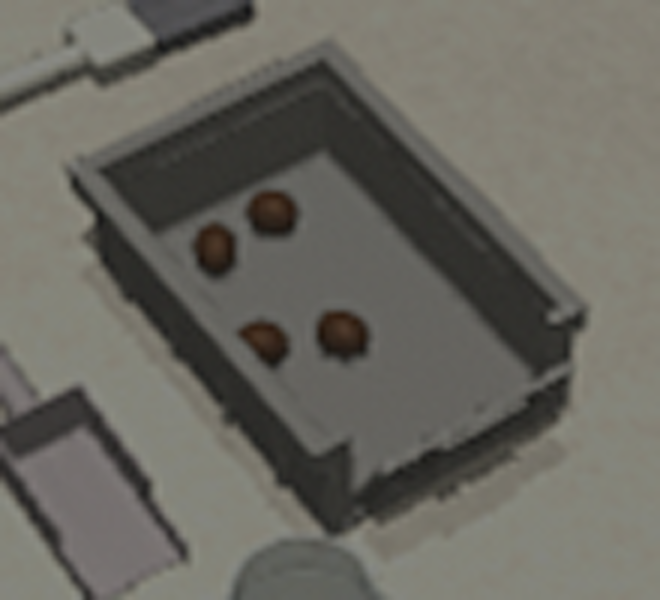

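```bash
python3 - <<'E'
from h import *
t=ld('top0');s=ld('scene0')
T=lambda x,y:((x+.5)/6-.5+320,(y+.5)/6-.5+175)
S=lambda x,y:((x+.5)/6-.5+255,(y+.5)/6-.5+115)
P={}
for n,a,b in [('rearfar',(638,88),(72,168)),('rearnear',(677,465),(332,42)),('frontfar',(104,123),(330,458)),('frontnear',(132,502),(585,313)),('flapfar',(62,187),(355,492)),('flapnear',(75,450),(572,372))]:
    P[n]=tri((t,T(*a)),(s,S(*b))); print(n,P[n].round(4), at(t,T(*a),.075).round(4))
q={n:at(t,T(*a),.075) for n,a in [('rf',(638,88)),('rn',(677,465)),('ff',(104,123)),('fn',(132,502))]}
for i,j in (('rf','rn'),('ff','fn'),('rf','ff'),('rn','fn')): d=q[j]-q[i];print(i,j,np.linalg.norm(d).round(4),np.arctan2(d[1],d[0]).round(4))
for n,u,z in [('jaropen',(297,177),.138),('jarfull',(311,291),.142),('cap0',(276,214),.018),('cap1',(264,253),.018),('brush',(470,225),.01),('scoop',(383,167),.03)]: print(n,at(t,u,z).round(3))
E
```

```text
rearfar [ 0.647  -0.1332  0.0706] [ 0.6484 -0.1341  0.075 ]
rearnear [ 0.4871 -0.1446  0.0725] [ 0.4893 -0.146   0.075 ]
frontfar [0.6261 0.096  0.0723] [0.6296 0.0928 0.075 ]
frontnear [0.4685 0.0801 0.067 ] [0.4697 0.0795 0.075 ]
flapfar [0.6095 0.1075 0.0438] [0.6017 0.1103 0.075 ]
flapnear [0.4903 0.1039 0.0593] [0.4907 0.1034 0.075 ]
rf rn 0.1596 -3.0667
ff fn 0.1605 -3.0585
rf ff 0.2276 1.6532
rn fn 0.2263 1.6574
jaropen [0.661 0.192 0.138]
jarfull [0.393 0.152 0.142]
cap0 [0.586 0.255 0.018]
cap1 [0.48  0.283 0.018]
brush [ 0.566 -0.267  0.01 ]
scoop [ 0.717 -0.033  0.03 ]
```

```bash
cat >> h.py <<'E'
PSI=1.652; C=np.array([.559,-.025,0])
def W(p,psi=PSI,c=C): return c+R.from_euler('z',psi).apply(np.array(p,float)/1000)
E
python3 - <<'E'
from h import *
t=ld('top0');s=ld('scene0')
im={}
for n,c,o in(('t',t,(320,175)),('s',s,(255,115))):
    f=lambda p:tuple(int(v) for v in ((proj(c,W(p))-o+.5)*6-.5))
    a=cv2.imread('pics/%sc.png'%n)
    L=lambda p,q,col:cv2.line(a,f(p),f(q),col,1,cv2.LINE_AA)
    for p,q in [((-117,-82),(113,-82)),((113,82),(-117,82)),((-117,82),(-117,-82)),((113,-82),(113,82))]: L((*p,75),(*q,75),(0,255,0))
    for th,col in((.4,(255,255,0)),(.55,(0,255,255)),(.75,(255,0,255))):
        e=(107.5+61*np.sin(th),12+61*np.cos(th))
        L((e[0],-58,e[1]),(e[0],58,e[1]),col)
    im[n]=cv2.resize(a,(480,480)) if 0 else a[:, :]
h=600
cv2.imwrite('pics/ov.png',cv2.resize(np.hstack([im['t'][50:550,0:400],im['s'][100:600,260:660]]),(800,500)))
E
```

```text
(no output)
```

View pics/ov.png

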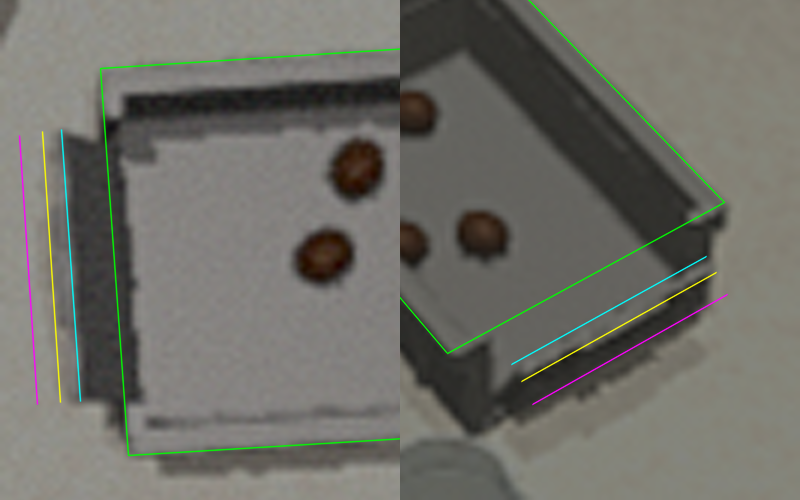

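Overlay of the fitted model shows the tote pose is good to about 2 mm and the drop front leans about 0.45 rad. I'll work out the move to the push start: tote point (174, 0), shut fingers.

```bash
cat >> h.py <<'E'
def go(p,rot=(np.pi,0,PSI-np.pi/2)):
    o=telemetry.get_obs(); A=R.from_euler('xyz',o['eef_rot']); B=R.from_euler('xyz',rot)
    print('t',round(o['time_s'],2),'turn',(A.inv()*B).as_rotvec().round(3),'shift after turn',(B.inv().apply(np.array(p)-o['ee_pos'])*1000).round(1),'F',o['force'].round(1),'grip',o['grip_width'],o['grip_force'])
E
python3 -c "
from h import *
p=W((176,0,205));print(p);go(p)"
```

```text
[0.54472386 0.15042004 0.205     ]
t 0.1 turn [-0.001  0.     0.262] shift after turn [ 412.9 -636.8   -0. ] F [ 0.3  0.3 -0.6] grip 0.09368754678594182 0.0
```

Request:
{"method": "carry_out", "body": {
  "plan": [
    [[0, 0, 0, 0, 0, 0.065, 0], [0, 0, 0, 0, 0, 0.065, 0], [0, 0, 0, 0, 0, 0.066, 0], [0, 0, 0, 0, 0, 0.066, 0], [17, -26, 0, 0, 0, 0, 0], [17, -26, 0, 0, 0, 0, 0], [17, -26, 0, 0, 0, 0, 0], [17, -26, 0, 0, 0, 0, 0], [17, -26, 0, 0, 0, 0, 0], [17, -26, 0, 0, 0, 0, 0], [17, -26, 0, 0, 0, 0, 0], [17, -26, 0, 0, 0, 0, 0], [17, -26, 0, 0, 0, 0, 0], [17, -26, 0, 0, 0, 0, 0], [17, -26, 0, 0, 0, 0, 0], [17, -26, 0, 0, 0, 0, 0], [17, -26, 0, 0, 0, 0, 0], [17, -26, 0, 0, 0, 0, 0], [17, -26, 0, 0, 0, 0, 0], [17, -26, 0, 0, 0, 0, 0]]
  ]
}}

```text
time_s: 1.77
ee_pos: [0.4227, -0.0798, 0.2054]
eef_rot: [-3.142, 0.0, 0.081]
force: [0.9, -0.8, 0.3]
grip_width: 0.0007
grip_force: 0.0
```

Request:
{"method": "carry_out", "body": {
  "plan": [
    [[17, -26, 0, 0, 0, 0, 0], [17, -26, 0, 0, 0, 0, 0], [17, -26, 0, 0, 0, 0, 0], [17, -26, 0, 0, 0, 0, 0], [17, -26, 0, 0, 0, 0, 0], [17, -26, 0, 0, 0, 0, 0], [17, -26, 0, 0, 0, 0, 0], [0, 0, 0, 0, 0, 0, 0], [0, 0, 0, 0, 0, 0, 0], [0, 0, 0, 0, 0, 0, 0]]
  ]
}}

```text
time_s: 2.6
ee_pos: [0.526, 0.1093, 0.2051]
eef_rot: [3.141, 0.001, 0.081]
force: [0.8, -0.2, 1.3]
grip_width: 0.0004
grip_force: 0.0
```

```bash
python3 -c "
from h import *
go(W((176,0,45)))
snap('wrist','w1')
t=ld('top0');c=ld('w1');print(c['origin'],c['rotation'].round(2).tolist())
f=lambda p:proj(c,W(p)).round()
print([f(p) for p in [(107,0,0),(134,-58,67),(134,58,67),(113,-82,75),(113,82,75)]])"
```

```text
t 2.6 turn [ 0.     0.001 -0.   ] shift after turn [ 22.  -39.5 160.1] F [ 0.8 -0.2  1.3] grip 0.00036875247041963984 0.0
[0.59298703 0.11593108 0.38568939] [[0.08, -0.97, -0.23], [-1.0, -0.08, -0.02], [0.0, 0.23, -0.97]]
[array([340., 161.]), array([318., 108.]), array([318., 225.]), array([341.,  80.]), array([338., 250.])]
```

View pics/w1.png

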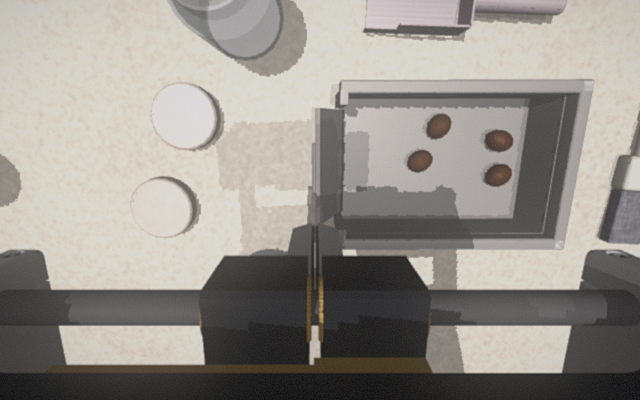

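The wrist view agrees with the model: the flap's top edge is at column 317, rows 107–228, where 318 was predicted. I'll move over and go down outside the flap.

Request:
{"method": "carry_out", "body": {
  "plan": [
    [[11, -20, 0, 0, 0, 0, 0], [11, -20, 0, 0, 0, 0, 0], [0, 0, 20, 0, 0, 0, 0], [0, 0, 20, 0, 0, 0, 0], [0, 0, 20, 0, 0, 0, 0], [0, 0, 20, 0, 0, 0, 0], [0, 0, 20, 0, 0, 0, 0], [0, 0, 20, 0, 0, 0, 0], [0, 0, 20, 0, 0, 0, 0], [0, 0, 15, 0, 0, 0, 0], [0, 0, 5, 0, 0, 0, 0], [0, 0, 0, 0, 0, 0, 0], [0, 0, 0, 0, 0, 0, 0]]
  ]
}}

```text
time_s: 3.73
ee_pos: [0.5453, 0.1508, 0.0463]
eef_rot: [-3.142, -0.001, 0.08]
force: [0.1, -0.3, 0.1]
grip_width: 0.0004
grip_force: 0.0
```

```bash
python3 -c "
from h import *
go(W((154,0,45)))"
```

```text
t 3.73 turn [-0.    -0.001 -0.001] shift after turn [-0.7 22.3  1.3] F [ 0.1 -0.3  0.1] grip 0.00037691172847378093 0.0
```

Request:
{"method": "carry_out", "body": {
  "plan": [
    [[0, 7, 0, 0, 0, 0, 0], [0, 7, 0, 0, 0, 0, 0], [0, 5, 0, 0, 0, 0, 0], [0, 3, 0, 0, 0, 0, 0], [0, 2, -1.1, 0, 0, 0, 0], [0, 1.9, -1.2, 0, 0, 0, 0], [0, 2.1, -1, 0, 0, 0, 0], [0, 2.1, -1, 0, 0, 0, 0], [0, 2.1, -0.9, 0, 0, 0, 0], [0, 2.2, -0.8, 0, 0, 0, 0], [0, 2.2, -0.7, 0, 0, 0, 0], [0, 2.2, -0.7, 0, 0, 0, 0], [0, 2.2, -0.5, 0, 0, 0, 0], [0, 2.3, -0.5, 0, 0, 0, 0], [0, 2.2, -0.4, 0, 0, 0, 0], [0, 2.3, -0.3, 0, 0, 0, 0], [0, 0, 0, 0, 0, 0, 0], [0, 0, 0, 0, 0, 0, 0]]
  ]
}}

```text
time_s: 5.23
ee_pos: [0.5488, 0.1034, 0.0545]
eef_rot: [3.142, 0.0, 0.081]
force: [-0.3, 0.3, -0.1]
grip_width: 0.0004
grip_force: 0.0
```

```bash
python3 - <<'E'
from h import *
go(W((127,0,54)))
snap('wrist','w2'); snap('scene','s2'); snap('top','t2')
a=cv2.imread('pics/w2.png')
b=cv2.resize(cv2.imread('pics/s2.png')[115:215,255:365],(440,400),interpolation=cv2.INTER_CUBIC)
cv2.imwrite('pics/m2.png',np.hstack([cv2.resize(a[:, 200:],(352,400))[:, :352],b]))
E
```

```text
t 5.23 turn [ 0.     0.    -0.001] shift after turn [-0.3  1.8  0.5] F [-0.3  0.3 -0.1] grip 0.0004104195202422469 0.0
```

View pics/m2.png

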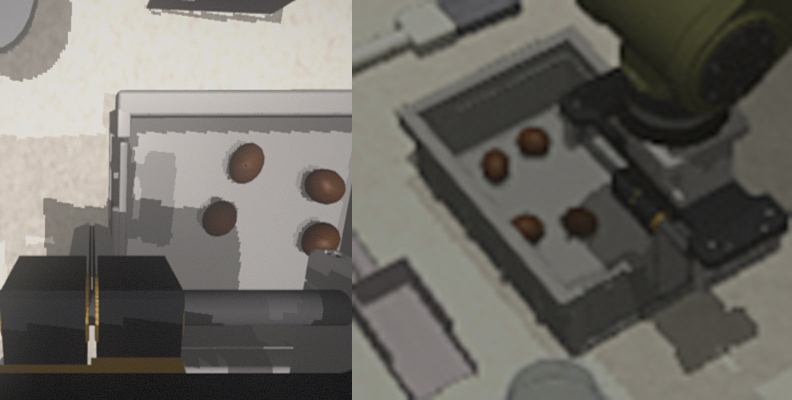

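The flap is nearly upright, in line with the front posts. I'll push 3 mm more to reach the stop.

Request:
{"method": "carry_out", "body": {
  "plan": [
    [[0, 1, 0, 0, 0, 0, 0], [0, 1, 0, 0, 0, 0, 0], [0, 1, 0, 0, 0, 0, 0], [0, 0, 0, 0, 0, 0, 0], [0, 0, 0, 0, 0, 0, 0], [0, 0, 0, 0, 0, 0, 0], [0, 0, 0, 0, 0, 0, 0]]
  ]
}}

```text
time_s: 5.97
ee_pos: [0.5491, 0.1007, 0.0545]
eef_rot: [-3.142, 0.0, 0.081]
force: [0.3, 2.2, 0.4]
grip_width: 0.0002
grip_force: 1.3
```

```bash
python3 - <<'E'
from h import *
go(W((127,0,54)))
F=[]
for i in range(4): snap('wrist','w3'); F.append(telemetry.get_obs()['force'])
print(np.mean(F,0))
a=ld('w2')['pixels'][80:260,290:450];b=ld('w3')['pixels'][80:260,290:450]
cv2.imwrite('pics/m3.png',cv2.resize(np.hstack([a,b])[:,:,::-1],None,fx=2.4,fy=2.4,interpolation=cv2.INTER_CUBIC))
c=ld('w3'); print([proj(c,W(p)).round() for p in [(113,-82,75),(105,-58,73),(110,-58,73),(114.5,-25,73),(110,0,73)]])
E
```

```text
t 5.97 turn [-0.  0. -0.] shift after turn [-0.3 -0.9  0.5] F [0.3 2.2 0.4] grip 0.00016365690267424729 1.330074705183506
[-0.12118633  3.04863761 -0.36320201]
[array([345.,  90.]), array([359., 142.]), array([349., 142.]), array([339., 207.]), array([347., 252.])]
```

View pics/m3.png

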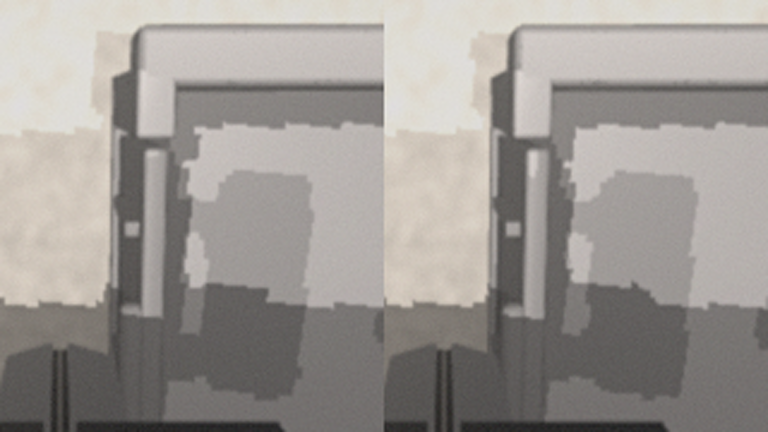

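Shut: the flap lies in line with the posts and the fingers press with 3 N against its stop. Next I check the nutmeg clearances for the rear grasp.

```bash
python3 - <<'E'
from h import *
t=ld('top0')
T=lambda x,y:((x+.5)/6-.5+320,(y+.5)/6-.5+175)
for a in [(357,217),(325,305),(513,242),(530,328)]:
    p=at(t,T(*a),.016); print((R.from_euler('z',-PSI).apply(p-C)*1000).round())
go(W((-111,45,205)))
E
```

```text
[ -2. -40.  16.]
[16. -2. 16.]
[-70. -25.  16.]
[-74.  14.  16.]
t 6.17 turn [-0. -0. -0.] shift after turn [ -45.3  237.1 -150.5] F [ 0.2  2.9 -0.9] grip 6.084125669464808e-05 1.529163345694542
```

Request:
{"method": "carry_out", "body": {
  "plan": [
    [[0, -10, 0, 0, 0, 0, 0], [0, -10, 0, 0, 0, 0, 0], [0, 0, -15, 0, 0, 0, 0], [0, 0, -25, 0, 0, 0, 0], [0, 0, -25, 0, 0, 0, 0], [0, 0, -25, 0, 0, 0, 0], [0, 0, -25, 0, 0, 0, 0], [0, 0, -25, 0, 0, 0, 0], [0, 0, -10, 0, 0, 0, 0], [0, 0, 0, 0, 0, 0, 46]]
  ]
}}

```text
time_s: 7.0
ee_pos: [0.5482, 0.1213, 0.2066]
eef_rot: [-3.141, -0.004, 0.081]
force: [-0.2, -0.2, -0.6]
grip_width: 0.0043
grip_force: 0.0
```

Request:
{"method": "carry_out", "body": {
  "plan": [
    [[-4, 21, 0, 0, 0, 0, 46], [-4, 21, 0, 0, 0, 0, 46], [-4, 21, 0, 0, 0, 0, 46], [-4, 21, 0, 0, 0, 0, 46], [-4, 21, 0, 0, 0, 0, 46], [-4, 22, 0, 0, 0, 0, 46], [-4, 22, 0, 0, 0, 0, 46], [-4, 22, 0, 0, 0, 0, 46], [-4, 22, 0, 0, 0, 0, 46], [-3, 22, 0, 0, 0, 0, 46], [-3, 22, 0, 0, 0, 0, 46], [-3, 20, 0, 0, 0, 0, 46], [0, 0, 0, 0, 0, 0, 46], [0, 0, 0, 0, 0, 0, 46], [0, 0, 0, 0, 0, 0, 46]]
  ]
}}

```text
time_s: 8.25
ee_pos: [0.5232, -0.1385, 0.2034]
eef_rot: [-3.141, 0.002, 0.081]
force: [0.4, -0.4, -1.2]
grip_width: 0.0459
grip_force: 0.0
```

```bash
python3 - <<'E'
from h import *
go(W((-111,45,47)))
c=fix(snap('wrist','w4'))
a=cv2.imread('pics/w4.png')
P=[(-117,82,75),(-117,-82,75),(113,-82,75),(113,82,75),(-117,82,75)]
for p,q in zip(P,P[1:]): cv2.line(a,tuple(int(v) for v in proj(c,W(p))),tuple(int(v) for v in proj(c,W(q))),(0,255,0),1)
cv2.imwrite('pics/m4.png',a)
E
```

```text
t 8.25 turn [-0.001  0.002 -0.   ] shift after turn [-1.000e-01  8.000e-01  1.564e+02] F [ 0.4 -0.4 -1.2] grip 0.0458920421036685 0.0
```

View pics/m4.png

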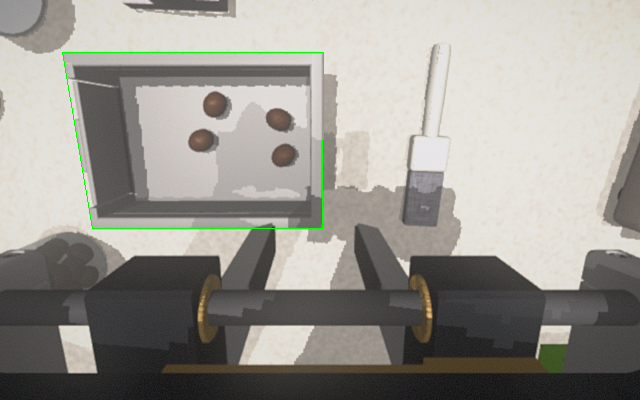

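The model rim (corners about (64,52), (323,52), (323,228), (93,228)) lies on the tote's rim, and the flap is shut. I go down and grip.

Request:
{"method": "carry_out", "body": {
  "plan": [
    [[0, 1, 20, 0, 0, 0, 46], [0, 0, 20, 0, 0, 0, 46], [0, 0, 20, 0, 0, 0, 46], [0, 0, 20, 0, 0, 0, 46], [0, 0, 20, 0, 0, 0, 46], [0, 0, 20, 0, 0, 0, 46], [0, 0, 20, 0, 0, 0, 46], [0, 0, 12, 0, 0, 0, 46], [0, 0, 4, 0, 0, 0, 46], [0, 0, 0, 0, 0, 0, 46], [0, 0, 0, 0, 0, 0, 6], [0, 0, 0, 0, 0, 0, 6], [0, 0, 0, 0, 0, 0, 6], [0, 0, 0, 0, 0, 0, 6], [0, 0, 0, 0, 0, 0, 6], [0, 0, 0, 0, 0, 0, 6], [0, 0, 0, 0, 0, 0, 6], [0, 0, 0, 0, 0, 0, 6]]
  ],
  "squeeze": 45
}}

```text
time_s: 9.8
ee_pos: [0.5236, -0.1403, 0.0489]
eef_rot: [3.141, -0.0, 0.081]
force: [-0.7, 0.3, 4.4]
grip_width: 0.0119
grip_force: 45.0
```

```bash
python3 - <<'E'
from h import *
go(W((-111,45,47)))
o=telemetry.get_obs(); A=R.from_euler('xyz',o['eef_rot']); p=o['ee_pos']
piv=W((113,-74,0))
for deg,tot in ((40,.6),(35,.6)):
    a=np.radians(deg); d=R.from_euler('z',PSI).apply([np.cos(a),-np.sin(a),0])  # downhill
    ax=np.cross([0,0,1],d)  # rotation tips z towards d
    for n in (20,):
        Q=R.from_rotvec(ax*tot/n)
        sh=A.inv().apply(piv+Q.apply(p-piv)-p)*1000
        print(deg,n,'shift',sh.round(2),'turn',A.inv().apply(ax*tot/n).round(4))
    Q=R.from_rotvec(ax*tot); print('end tcp',piv+Q.apply(p-piv), 'z',(Q*A).apply([0,0,1]))
    M=(Q*R.from_euler('z',PSI)).as_matrix(); print('ang x,y,z',np.arccos(M[2]).round(3))
E
```

```text
t 9.8 turn [ 0. -0. -0.] shift after turn [-0.4 -1.   1.9] F [-0.7  0.3  4.4] grip 0.011852791519972542 44.998936504125595
40 20 shift [ 1.02 -1.21 -7.43] turn [-0.023  -0.0193 -0.    ]
end tcp [ 0.56472121 -0.08232688  0.1807306 ] z [-0.32624495 -0.46065271 -0.82544734]
ang x,y,z [2.018 1.199 0.6  ]
35 20 shift [ 0.91 -1.29 -7.55] turn [-0.0246 -0.0172 -0.    ]
end tcp [ 0.5598454  -0.07840186  0.18284303] z [-0.28485613 -0.48736708 -0.82542735]
ang x,y,z [2.052 1.241 0.6  ]
```

```bash
python3 - <<'E'
from h import *
t=ld('top0');s=ld('scene0')
print(tri((t,(296.5,165.5)),(s,(306,214))),at(t,(299,178),.0),at(t,(296.5,165.5),.138),at(s,(306,243),0),at(s,(306,214),.138), W((113,-74,0)))
a=cv2.imread('pics/w1.png')[0:80,150:310]; b=cv2.imread('pics/top0.png')[145:200,270:325]; c=cv2.imread('pics/scene0.png')[195:260,275:340]
f=lambda i:cv2.resize(i,(390,390),interpolation=cv2.INTER_CUBIC)
cv2.imwrite('pics/j.png',np.hstack([f(b),f(c)]))
E
```

```text
[0.68930036 0.19604863 0.12956178] [0.69041487 0.19640249 0.        ] [0.68926257 0.19363547 0.138     ] [0.69511686 0.20578441 0.        ] [0.68991183 0.203158   0.138     ] [0.62359022 0.09363011 0.        ]
```

View pics/j.png

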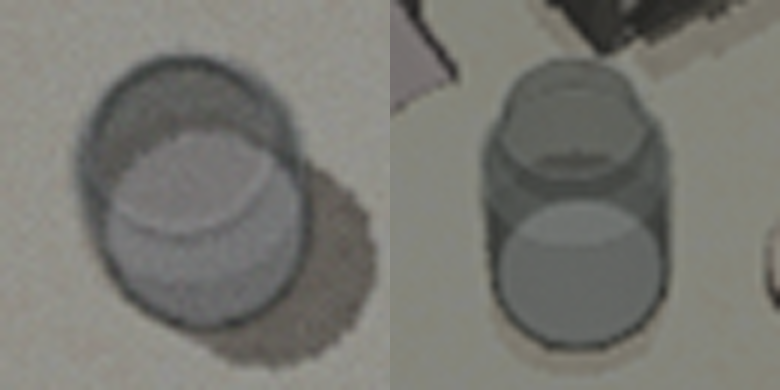

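The open jar's axis is at about (0.690, 0.197), agreeing in both views. The tilted rim corner will clear its wall by about 29 mm. I start tilting about the front-right bottom corner.

Request:
{"method": "carry_out", "body": {
  "plan": [
    [[0.5, -0.6, -3.9, -0.0115, -0.0097, 0, 6], [0.5, -0.6, -3.8, -0.0115, -0.0097, 0, 6], [0.5, -0.6, -3.8, -0.0115, -0.0097, 0, 6], [0.5, -0.6, -3.8, -0.0115, -0.0097, 0, 6], [0.5, -0.6, -3.7, -0.0115, -0.0097, 0, 6], [0.5, -0.6, -3.7, -0.0115, -0.0097, 0, 6], [0.5, -0.6, -3.7, -0.0115, -0.0097, 0, 6], [0.5, -0.6, -3.7, -0.0115, -0.0097, 0, 6], [0.5, -0.6, -3.7, -0.0115, -0.0097, 0, 6], [0.5, -0.6, -3.7, -0.0115, -0.0097, 0, 6], [0.5, -0.6, -3.7, -0.0115, -0.0097, 0, 6], [0.5, -0.6, -3.7, -0.0115, -0.0097, 0, 6], [0.5, -0.6, -3.7, -0.0115, -0.0097, 0, 6], [0.5, -0.6, -3.7, -0.0115, -0.0097, 0, 6], [0.5, -0.6, -3.7, -0.0115, -0.0097, 0, 6], [0.5, -0.6, -3.7, -0.0115, -0.0097, 0, 6], [0.5, -0.6, -3.7, -0.0115, -0.0097, 0, 6], [0.5, -0.6, -3.7, -0.0115, -0.0097, 0, 6], [0.5, -0.6, -3.7, -0.0115, -0.0097, 0, 6], [0.5, -0.6, -3.7, -0.0115, -0.0097, 0, 6]]
  ],
  "squeeze": 55
}}

```text
time_s: 11.47
ee_pos: [0.5385, -0.119, 0.1202]
eef_rot: [2.907, 0.193, 0.058]
force: [-0.3, -1.2, -1.4]
grip_width: 0.0116
grip_force: 55.0
```

```bash
cat >> h.py <<'E'
# tote pose from tool pose, assuming rigid grip since t=9.8
G0=R.from_euler('xyz',[3.141,0,.081]); g0=np.array([.5236,-.1403,.0489])
def tote():
    o=telemetry.get_obs(); Q=R.from_euler('xyz',o['eef_rot'])*G0.inv()
    f=lambda p:o['ee_pos']+Q.apply(W(p)-g0)
    M=(Q*R.from_euler('z',PSI)).as_matrix()
    print('F',o['force'].round(1),'grip',o['grip_force'],o['grip_width'],'ang',np.arccos(M[2]).round(3),'low',f((113,-74,0)).round(4),'cr',f((105,-70,4)).round(4),'rimc',f((113,-82,75)).round(3))
    return f
E
python3 -c "
from h import *
tote()"
```

```text
F [-0.3 -1.2 -1.4] grip 55.00888779759407 0.011584976264930234 ang [1.8   1.378 0.302] low [ 6.236e-01  9.400e-02 -4.000e-04] cr [0.6212 0.087  0.006 ] rimc [0.644 0.113 0.07 ]
```

As computed. I continue to 0.6 rad, then settle and look.

Request:
{"method": "carry_out", "body": {
  "plan": [
    [[0.5, -0.6, -3.8, -0.0115, -0.0097, 0, 6], [0.5, -0.6, -3.8, -0.0115, -0.0097, 0, 6], [0.5, -0.6, -3.8, -0.0115, -0.0097, 0, 6], [0.5, -0.6, -3.7, -0.0115, -0.0097, 0, 6], [0.5, -0.6, -3.7, -0.0115, -0.0097, 0, 6], [0.5, -0.6, -3.7, -0.0115, -0.0097, 0, 6], [0.5, -0.6, -3.7, -0.0115, -0.0097, 0, 6], [0.5, -0.6, -3.7, -0.0115, -0.0097, 0, 6], [0.5, -0.6, -3.7, -0.0115, -0.0097, 0, 6], [0.5, -0.6, -3.7, -0.0115, -0.0097, 0, 6], [0.5, -0.6, -3.7, -0.0115, -0.0097, 0, 6], [0.5, -0.6, -3.7, -0.0115, -0.0097, 0, 6], [0.5, -0.6, -3.7, -0.0115, -0.0097, 0, 6], [0.5, -0.6, -3.7, -0.0115, -0.0097, 0, 6], [0.5, -0.6, -3.7, -0.0115, -0.0097, 0, 6], [0.5, -0.6, -3.7, -0.0115, -0.0097, 0, 6], [0.5, -0.6, -3.7, -0.0115, -0.0097, 0, 6], [0.5, -0.6, -3.7, -0.0115, -0.0097, 0, 6], [0.5, -0.6, -3.7, -0.0115, -0.0097, 0, 6], [0.5, -0.6, -3.7, -0.0115, -0.0097, 0, 6]]
  ]
}}

```text
time_s: 13.13
ee_pos: [0.5651, -0.0815, 0.1802]
eef_rot: [2.657, 0.375, -0.013]
force: [-0.5, -0.9, -1.6]
grip_width: 0.0115
grip_force: 55.0
```

Request:
{"method": "carry_out", "body": {
  "plan": [
    [[0, 0, 0, 0, 0, 0, 6], [0, 0, 0, 0, 0, 0, 6], [0, 0, 0, 0, 0, 0, 6], [0, 0, 0, 0, 0, 0, 6], [0, 0, 0, 0, 0, 0, 6], [0, 0, 0, 0, 0, 0, 6], [0, 0, 0, 0, 0, 0, 6], [0, 0, 0, 0, 0, 0, 6], [0, 0, 0, 0, 0, 0, 6], [0, 0, 0, 0, 0, 0, 6], [0, 0, 0, 0, 0, 0, 6], [0, 0, 0, 0, 0, 0, 6]]
  ]
}}

```text
time_s: 14.13
ee_pos: [0.565, -0.0817, 0.18]
eef_rot: [2.658, 0.374, -0.012]
force: [0.2, 0.1, -1.6]
grip_width: 0.0115
grip_force: 55.0
```

```bash
python3 - <<'E'
from h import *
f=tote()
P=[(-117,82,75),(-117,-82,75),(113,-82,75),(113,82,75),(-117,82,75)]
o=[]
for n,(r0,r1,c0,c1) in(('top',(145,285,260,440)),('scene',(100,260,240,400))):
    c=fix(snap(n,n+'5')); a=cv2.imread(f'pics/{n}5.png')
    k=4; a=cv2.resize(a[r0:r1,c0:c1],None,fx=k,fy=k,interpolation=cv2.INTER_CUBIC)
    g=lambda p:tuple(int(v) for v in ((proj(c,f(p))-(c0,r0)+.5)*k-.5))
    for p,q in zip(P,P[1:]): cv2.line(a,g(p),g(q),(0,255,0),1)
    cv2.circle(a,g((105,-70,4)),3,(0,0,255),1)
    o.append(cv2.resize(a,(400,400*a.shape[0]//a.shape[1])) if 0 else a)
h=min(i.shape[0] for i in o); m=np.hstack([i[:h] for i in o]); cv2.imwrite('pics/m5.png',cv2.resize(m,None,fx=800/m.shape[1],fy=800/m.shape[1],interpolation=cv2.INTER_AREA))
E
```

```text
F [ 0.2  0.1 -1.6] grip 55.014498084783554 0.011495720206026806 ang [2.018 1.197 0.601] low [ 0.6236  0.0942 -0.0009] cr [0.6225 0.089  0.0073] rimc [0.656 0.129 0.058]
```

View pics/m5.png

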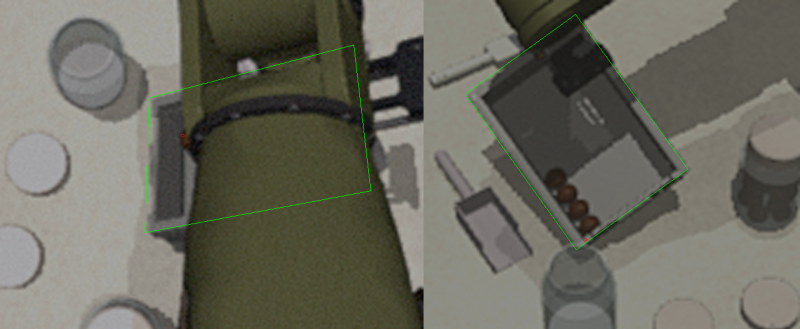

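All four nutmegs lie in a row along the wall, ending at the front-right corner: (555,178) to (588,225) in the scene half. I check the farthest one's distance from the corner.

```bash
python3 - <<'E'
from h import *
f=tote(); c=ld('scene5')
o=f((0,0,0)); M=np.array([f((1000,0,0))-o,f((0,1000,0))-o,f((0,0,1000))-o])
k=4*800/1360; off=424
for u,v in [(555,178),(567,194),(577,210),(588,225)]:
    O,d=ray(c,((u+.5-720*800/1360)/k-.5+240,(v+.5)/k-.5+100))
    O=M@(O-o)*1000; d=M@d; p=O+d*(16-O[2])/d[2]
    print(p.round(),np.linalg.norm(p-[105,-70,4]).round(1))
E
```

```text
F [-1.2  0.9 -4. ] grip 55.01469612121582 0.011351101813543173 ang [2.018 1.197 0.601] low [ 0.6236  0.0942 -0.0009] cr [0.6225 0.089  0.0073] rimc [0.656 0.129 0.058]
[ 21. -55.  16.] 86.0
[ 46. -54.  16.] 61.9
[ 70. -56.  16.] 39.6
[ 93. -55.  16.] 22.2
```

```bash
python3 -c "
from h import *
print(ctrl.hand_in())"
```

```text
the job is handed in; nothing more can be done
None
```

I shut the drop front, tilted the tote 0.6 rad onto its front corner by the open jar, and handed in while still holding it; all four nutmegs lie within about 86 mm of that corner, none spilled, no contact with the jars or other items planned or seen, and no verdict was returned.

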